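# Top up the standoff feeder from a hand-held chute

## Task

Top up the standoff feeder: pick up the loaded aluminium chute by its black handle, rest the open end of the chute on the rim of the feeder's orange filler neck while it is still about level, then tip it with that end staying in the neck and resting lightly on the rim (never pressing harder than 8 N) until all five brass standoffs have slid into the feeder, the chute still resting there when the last one is in. Then set the empty chute down upright on its blue mat, without dropping it, and let go. Leave the solder spool, the circuit boards and the red bin where they are.

Things in the scene. Friction and masses are not known exactly. Their poses are not given: they have to be found in the camera images.
- feeder: Bench-top standoff feeder, fixed: white box 180 (x) x 120 (y) x 110 mm high, blue and clear top, origin under its centre on the bench, x from its control panel (with a 45 mm delivery rail below) to its back. On top a metal collar 8 mm high, 74 mm across, with a thumbscrew to -y, holds the orange filler neck. Below the neck is an open chamber about 107 x 110 mm, its floor at 46 mm.
- neck (a point): On the axis of the orange filler neck, at the top plate: 110 mm above the bench, 25 mm behind the feeder's centre. The neck is an upright rigid tube, 48 mm inside, 56 mm outside, clamped at a height that differs each time: its flat rim is 12 to 30 mm above this point; the height is not measured, so feel for it. It does not give. The chute can be laid over it from any side.
- chute: Loose hand-held aluminium channel, about 0.24 kg (varies by 0.8 to 1.3), 180 mm long (x), 34 mm wide, 22 mm high, open at the top and at its +x end, closed at its -x end; 3 mm floor and walls (28 mm inside width). Origin under its centre, on the underside; x towards the open end. At the start it stands on the mat with the standoffs in its rear half, open end roughly towards the robot (-x).
- spout (a point): Middle of the lower edge of the chute's open end: 90 mm ahead (+x) of the chute's origin, on its underside.
- grip (a point): Centre of the black rubber grip of the chute's bail handle, 15 mm behind the chute's origin and 66 mm above its underside. The grip bar lies across the chute: 18 mm thick along the chute (pinch it this way, fingers fore and aft of it), 36 mm wide (y), 26 mm tall; 50 mm of free height below it.
- mat: Fixed blue mat, 250 (x) x 110 (y) x 3 mm, origin under its centre on the bench: the parking place of the chute.
- standoff1: Loose brass hexagon standoff, 12 mm across flats, 14 mm long along its own x, 12 g, origin at the middle of a flat, lying in the chute at the start. It starts to slide in the chute at a tilt of somewhere between 14 and 26 degrees, depending on a hidden friction.
- standoff2: Loose brass hexagon standoff, 12 mm across flats, 14 mm long along its own x, 12 g, origin at the middle of a flat, lying in the chute at the start. It starts to slide in the chute at a tilt of somewhere between 14 and 26 degrees, depending on a hidden friction.
- standoff3: Loose brass hexagon standoff, 12 mm across flats, 14 mm long along its own x, 12 g, origin at the middle of a flat, lying in the chute at the start. It starts to slide in the chute at a tilt of somewhere between 14 and 26 degrees, depending on a hidden friction.
- standoff4: Loose brass hexagon standoff, 12 mm across flats, 14 mm long along its own x, 12 g, origin at the middle of a flat, lying in the chute at the start. It starts to slide in the chute at a tilt of somewhere between 14 and 26 degrees, depending on a hidden friction.
- standoff5: Loose brass hexagon standoff, 12 mm across flats, 14 mm long along its own x, 12 g, origin at the middle of a flat, lying in the chute at the start. It starts to slide in the chute at a tilt of somewhere between 14 and 26 degrees, depending on a hidden friction.
- spool: Loose grey solder spool standing upright, 60 mm diameter, 50 mm high, origin under its centre. Leave alone.
- boards: Loose stack of green circuit boards, 85 x 62 x 30 mm, origin under its centre. Leave alone.
- redbin: Loose red open bin, 110 x 90 x 50 mm, origin under its centre. Leave alone.

How it is judged:
On the way, in this order (a step that is already met when the one before it is completed fails the run):
1. the chute, tilted under 0.2 rad and with all five standoffs in it, rests on the neck's rim (0.3 to 8 N), its end edge within 24 mm of the neck's axis (contact force between chute and feeder between 0.3 and 8 N and horizontal distance between spout and neck below 0.024 m and angle between chute's own z axis and vertical below 0.2 rad and z of each of standoff1, standoff2, standoff3, standoff4, standoff5 in the frame of feeder above 0.112 m), for 0.3 s.
2. the chute, tipped over 0.22 rad with a standoff still to come, rests on the rim (0.3 to 8 N), its end edge within 24 mm of the neck's axis (contact force between chute and feeder between 0.3 and 8 N and horizontal distance between spout and neck below 0.024 m and angle between chute's own z axis and vertical above 0.22 rad and z of any of standoff1, standoff2, standoff3, standoff4, standoff5 in the frame of feeder above 0.112 m), for 0.1 s.
3. all five standoffs are in the feeder while the chute, tipped over 0.3 rad, still rests on the rim (0.3 to 8 N), its end edge within 24 mm of the neck's axis (contact force between chute and feeder between 0.3 and 8 N and horizontal distance between spout and neck below 0.024 m and angle between chute's own z axis and vertical above 0.3 rad and z of standoff1 in the frame of feeder between 0.042 and 0.1 m and horizontal distance between each of standoff1, standoff2, standoff3, standoff4, standoff5 and neck below 0.085 m and z of standoff2 in the frame of feeder between 0.042 and 0.1 m and z of standoff3 in the frame of feeder between 0.042 and 0.1 m and z of standoff4 in the frame of feeder between 0.042 and 0.1 m and z of standoff5 in the frame of feeder between 0.042 and 0.1 m), for 0.3 s.
4. the chute is back on its mat, still held by the gripper (z of chute in the frame of mat between 0 and 0.006 m and x of chute in the frame of mat between -0.06 and 0.06 m and y of chute in the frame of mat between -0.05 and 0.05 m and angle between chute's own z axis and vertical below 0.1 rad and contact force between the fingers and chute above 0.5 N and contact force between chute and mat above 0.2 N), for 0.1 s.
At the end, for the whole second after the job is handed in: All five standoffs are inside the feeder's chamber; the chute stands upright (within 0.1 rad) and at rest on its mat, its centre within 60 mm along and 50 mm across of the mat's centre, and released (z of standoff1 in the frame of feeder between 0.042 and 0.1 m and horizontal distance between each of standoff1, standoff2, standoff3, standoff4, standoff5 and neck below 0.085 m and z of standoff2 in the frame of feeder between 0.042 and 0.1 m and z of standoff3 in the frame of feeder between 0.042 and 0.1 m and z of standoff4 in the frame of feeder between 0.042 and 0.1 m and z of standoff5 in the frame of feeder between 0.042 and 0.1 m and z of chute in the frame of mat between 0 and 0.006 m and x of chute in the frame of mat between -0.06 and 0.06 m and y of chute in the frame of mat between -0.05 and 0.05 m and angle between chute's own z axis and vertical below 0.1 rad and linear speed of chute below 0.01 m/s and contact force between the fingers and chute below 0.05 N); the robot touches nothing.
It fails at once if the chute presses on the feeder with more than 8 N (contact force between chute and feeder above 8 N).
It fails at once if tipped over 0.35 rad with a standoff still in it while the chute's end edge is over 33 mm above the top plate (the rim is at most 30 mm above it) or over 30 mm from the neck's axis (angle between chute's own z axis and vertical above 0.35 rad and z of any of standoff1, standoff2, standoff3, standoff4, standoff5 in the frame of feeder above 0.112 m and (z of spout in the frame of neck above 0.033 m or horizontal distance between spout and neck above 0.03 m)).
It fails at once if the solder spool, the boards or the red bin is pushed more than 15 mm (distance of any of spool, boards, redbin from where it was at the start of the episode above 0.015 m).
It also fails if it takes over 72 s, if anything falls off the work surface, if the arm or the gripper's body presses on something with over 40 N, if the wrist force passes 120 N, or if a joint passes its speed limit or range.

## Robot

A 7-joint arm with a two-finger parallel gripper is mounted at the origin on the work surface. World frame = base frame: x ahead of the robot, y to its left, z up, the work surface at z = 0. Lengths are in m, angles in rad, forces in N, time in s.
With the tool pointing down it reaches from about 0.425 to 0.925 m from the base axis. Payload 6.8 kg.
Tool frame: the origin (TCP) lies at the very end of the fingers, on their centre line; the grasp point (between the pads) lies 19 mm behind it; z points along the fingers, y is the line along which they close (so a half turn about z gives the same grasp; the last joint's range is limited). The gripper opens to 85 mm and grips with 20 to 120 N. Pads are 22 mm wide; open, the fingers measure 114 mm over their backs; the gripper's body (76 mm by 85 mm) begins 54 mm behind the grasp point. The pads swing forward as they close: fully open they stand 13 mm farther back than shut.
Start: joints at [1.111, 0.477, 0.022, 1.555, -0.011, 1.109, -0.083], TCP at [0.233, -0.634, 0.201] pointing down, gripper open.
Joint ranges: [-2.96, 2.96], [-0.34, 2.1], [-1.41, 1.46], [0.24, 2.44], [-1.37, 4.51], [0.17, 1.92], [-2.96, 2.96]. Speed limits (rad/s): [2.39, 2.39, 3.14, 3.14, 3.14, 3.14, 3.14].

## Interface

Orientations are given as a rotation vector (axis times angle).
In Python, from bench import r gives the robot as it stands.
- The arm moves only by the shell command python3 -m jog 'ROWS' [FORCE]. ROWS is JSON, a list of rows, each an object of numbers: "fingers": the finger opening in m, from 0 to 0.0854; "x", "y", "z": the shift along the tool's x, y, z in m; "rx", "ry", "rz": the turn, a rotation vector about the tool's x, y, z in degrees. In form: [{"fingers": .., "x": .., "y": .., "z": .., "rx": .., "ry": .., "rz": ..}, ...]. A call has 1 to 8 rows; each row shifts and turns the commanded pose from where the row before left it, along the tool's axes as they then stand; what a row does not reach is not made up. A row lasts 1/8 s, in which the tool goes at most 62.5 mm and 10.7 degrees, less where a joint would pass 70% of its speed; a pose out of reach is approached as far as the arm can. A call is refused whole if a number of a shift passes 0.0625 or a number of a turn 10.7, either way. A call with a gripper value outside its range is refused whole. The fingers move at their own pace and stop on an object; FORCE is the grip in N (left out, the last holds). Time passes only in rows, so rows that do not move let the fingers close. It gives the time, the measured TCP pose, the force, the opening and the grip force at its end, in the units of the state.
- r.get_obs(): the state, without advancing time (a new reading comes with each control period).
- r.grab_frame(name): name is "side" or "top"; returns (picture, depth): 420x560x3 uint8, red, green, blue; 420x560 float32, m along the optical axis (not along the pixel's ray), 0 where there is no reading.
- r.get_calibration(name): a dict with "mtx" (3x3 intrinsics, pixels), "extrinsics" (4x4, takes a point from camera to world coordinates). Camera axes: x right, y down, z forward; pixel columns grow to the right and rows downward; lengths in m; the calibration is good to about 2 mm. A picture is of the moment at which its call begins. get_calibration takes no time and is no camera call.
- r.hand_in(): hands the job in; it is judged then, once.
Trained networks look in the newest picture that a camera, given by its name, has taken for a name from the list of things; names that differ only in an ending like _2 or _b are one class to them, and where a whole thing is asked for, a point or a joint stands for the part that bears it (a point fixed in the world has none). Each returns a list of dicts, best first, with "score" (0 to 1); they miss things now and then, are a little off and sometimes report something else, mostly with a low value. They report only what shows in the picture. A call takes as long as a camera call.
- r.search_frame(target, camera): "xyz" ([x, y, z] in m, in world coordinates, good to about 4 mm: the middle of the surface that is visible of it).
- r.landmark_of(target, camera): "xyz" ([x, y, z] in m, in world coordinates, good to about 4 mm: a listed point, or the origin of a listed thing).
The state is a dict: "clock": time; "joints": joint angles; "qvel": joint speeds; "tau": joint torques, N m; "tcp_pos": TCP position; "orientation": TCP orientation; "contact_force": force on the tool from outside, world axes, zero at the start; "moment": the same for the moment, N m; "grip_width": finger opening in m; "gripper_force": force on a finger pad.
Only numpy, scipy, OpenCV 4.12 (cv2) and the standard library are available. Lean on these libraries where they do the work, as an engineer would, in place of code of your own. Each camera call takes 0.05 s, during which the arm holds its last target. There are 200 camera calls.

## Working session

There is one attempt and no reset: what is moved stays moved. The work goes in short steps, Python scripts to look and compute and a shell command to move; the robot and the scene stay as the last step left them, time stands still between calls to the robot, and variables do not carry over. Pictures are saved under pics/ and viewed, at most 10 in all, crops included, and the job is handed in when it is done.

```bash
mkdir -p pics; ls; python3 - <<'E'
from bench import r
import cv2,numpy as np
o=r.get_obs(); print({k:np.round(v,3).tolist() for k,v in o.items()})
for c in ("top","side"):
    p,d=r.grab_frame(c); cv2.imwrite(f"pics/{c}0.png",p[:,:,::-1])
    k=r.get_calibration(c); print(c,np.round(k["mtx"],1).tolist(),np.round(k["extrinsics"],3).tolist())
    for t in ("neck","feeder","chute","spout","grip","mat","spool","boards","redbin"):
        print(t,[(np.round(q["xyz"],3).tolist(),round(q["score"],2)) for q in r.landmark_of(t,c)[:2]])
E
```

```text
pics
{'clock': 0.0, 'joints': [1.111, 0.478, 0.022, 1.556, -0.011, 1.109, -0.083], 'qvel': [0.0, 0.0, 0.001, 0.0, -0.001, -0.0, -0.0], 'tau': [0.0, -59.645, 1.608, -28.119, 0.013, 0.009, -0.0], 'tcp_pos': [0.232, -0.633, 0.2], 'orientation': [-3.091, -0.55, 0.001], 'contact_force': [-0.096, 0.78, 0.446], 'moment': [-0.056, -0.014, 0.006], 'gripper_force': 0.0, 'grip_width': 0.086}
top [[537.8, 0.0, 283.2], [0.0, 537.8, 208.8], [0.0, 0.0, 1.0]] [[0.019, -0.995, 0.099, 0.481], [-1.0, -0.021, -0.012, 0.016], [0.014, -0.099, -0.995, 1.127], [0.0, 0.0, 0.0, 1.0]]
neck [([0.544, 0.24, 0.11], 0.74)]
feeder [([0.513, 0.245, -0.001], 0.71)]
chute [([0.539, -0.231, 0.005], 0.87), ([0.459, 0.017, -0.002], 0.65)]
spout [([0.454, -0.249, 0.003], 0.86)]
grip [([0.556, -0.229, 0.073], 0.59)]
mat [([0.545, -0.246, 0.004], 0.63)]
spool [([0.458, 0.016, 0.003], 0.82), ([0.703, -0.007, -0.002], 0.47)]
boards [([0.542, 0.005, 0.0], 0.78)]
redbin [([0.701, -0.009, 0.002], 0.74), ([0.615, -0.212, 0.002], 0.44)]
side [[391.1, 0.0, 274.3], [0.0, 391.1, 202.6], [0.0, 0.0, 1.0]] [[0.973, -0.101, 0.207, 0.428], [-0.23, -0.504, 0.833, -0.619], [0.02, -0.858, -0.513, 0.489], [0.0, 0.0, 0.0, 1.0]]
neck [([0.538, 0.239, 0.114], 0.7)]
feeder [([0.512, 0.247, 0.002], 0.59)]
chute [([0.542, -0.232, 0.004], 0.79)]
spout [([0.452, -0.245, 0.006], 0.69)]
grip [([0.557, -0.227, 0.072], 0.86)]
mat []
spool [([0.456, 0.017, -0.002], 0.9)]
boards [([0.549, 0.002, 0.003], 0.67)]
redbin [([0.707, 0.001, -0.001], 0.95)]
```

View pics/top0.png

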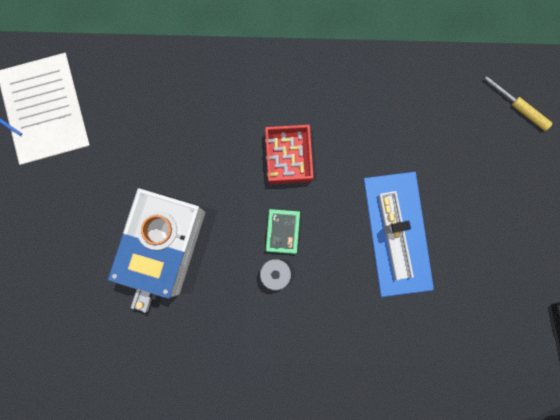

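View pics/side0.png

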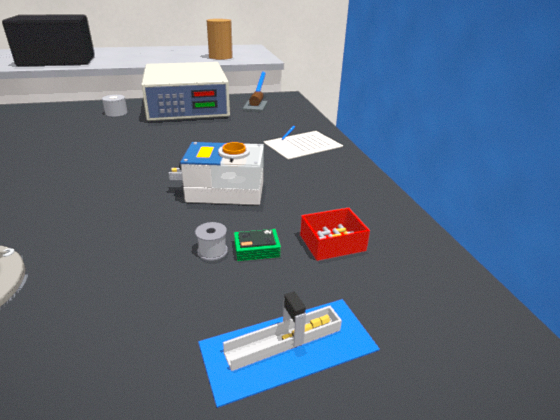

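The top view shows the feeder at lower left with its neck at (157,230), and the chute on the mat from (389,193) to (402,280) with the grip at (400,227). In the side view the handle is at (294,305) and the neck at (235,149). Next I'll refine these positions with depth.

```bash
cat > h.py <<'E'
from bench import r
import cv2,numpy as np
from scipy.spatial.transform import Rotation as R
def cloud(c):
    p,d=r.grab_frame(c);k=r.get_calibration(c);K=k["mtx"];T=np.array(k["extrinsics"])
    v,u=np.mgrid[:420,:560]
    P=np.stack([(u-K[0][2])*d/K[0][0],(v-K[1][2])*d/K[1][1],d],-1)@T[:3,:3].T+T[:3,3]
    P[d==0]=np.nan
    return p,P,cv2.cvtColor(p,cv2.COLOR_RGB2HSV)
def st():
    o=r.get_obs();Q=R.from_rotvec(o["orientation"]);return o,np.array(o["tcp_pos"]),Q
def to(pos,yaw_y,tip=0):
    """shift in the current tool axes, and turn, to a TCP pose: tool y heading yaw_y (deg), nose-down tip(deg; nose at -tool y)"""
    o,p,Q=st(); y=np.radians(yaw_y); ty=np.array([np.cos(y),np.sin(y),0]);tz=np.array([0,0,-1.]);tx=np.cross(ty,tz)
    G=R.from_matrix(np.stack([tx,ty,tz],1))*R.from_rotvec([-np.radians(tip),0,0])
    print("tcp",p.round(4),"shift_tool mm",(Q.inv().apply(np.array(pos)-p)*1e3).round(1),"turn deg",np.degrees((Q.inv()*G).as_rotvec()).round(2), "F",np.round(o["contact_force"],2),"M",np.round(o["moment"],2),"grip",o["grip_width"],o["gripper_force"],"t",o["clock"])
E
python3 - <<'E'
from h import *
for c in ("top","side"):
    p,P,H=cloud(c);x,y,z=np.moveaxis(P,-1,0)
    near=(abs(x-.54)<.15)&(abs(y+.235)<.09)
    S=H[...,1];V=H[...,2]
    m=near&(z>.015)&(z<.032)
    q=P[m]; print(c,"chute",m.sum(),cv2.minAreaRect(q[:,:2].astype(np.float32)))
    m=near&(z>.055)&(z<.1)
    q=P[m]; print("grip",m.sum(),q.min(0).round(4),q.max(0).round(4),np.median(q,0).round(4),cv2.minAreaRect(q[:,:2].astype(np.float32)))
    m=near&(z<.012)&(S>150)&(H[...,0]>100)&(H[...,0]<125)
    q=P[m]; print("mat",m.sum(),np.median(q[:,2]).round(4),cv2.minAreaRect(q[:,:2].astype(np.float32)))
    m=(abs(x-.54)<.05)&(abs(y-.24)<.05)&(z>.113)&(z<.15)&(H[...,0]<18)&(S>120)
    q=P[m]; print("neck",m.sum(),np.percentile(q[:,2],[50,80,90,95]).round(4),cv2.minEnclosingCircle(q[:,:2].astype(np.float32)))
    m=(abs(x-.53)<.14)&(abs(y-.24)<.14)&(z>.1)&(z<.116)
    q=P[m]; print("top",m.sum(),np.median(q[:,2]),cv2.minAreaRect(q[:,:2].astype(np.float32)))
E
```

```text
top chute 566 ((0.542442798614502, -0.22914525866508484), (0.17916648089885712, 0.03836587071418762), 11.296438217163086)
grip 205 [ 0.5453 -0.2456  0.0555] [ 0.5686 -0.2067  0.0872] [ 0.5562 -0.2236  0.0815] ((0.556736946105957, -0.22632597386837006), (0.017915913835167885, 0.0380638986825943), 11.211568832397461)
mat 281 0.0032 ((0.534207820892334, -0.23921269178390503), (0.22520890831947327, 0.1083194762468338), 9.09954833984375)
neck 168 [0.1255 0.1275 0.1281 0.1289] ((0.5375730991363525, 0.23985546827316284), 0.027291595935821533)
top 5108 0.10981015631099156 ((0.5137026309967041, 0.2479938566684723), (0.12172544002532959, 0.18161195516586304), 74.40556335449219)
side chute 1520 ((0.5444623827934265, -0.23178142309188843), (0.1806315928697586, 0.04057666286826134), 11.131098747253418)
grip 506 [ 0.5464 -0.251   0.055 ] [ 0.5703 -0.2103  0.0828] [ 0.5567 -0.2375  0.0776] ((0.5582533478736877, -0.22983293235301971), (0.01803990639746189, 0.040366653352975845), 10.551946640014648)
mat 6890 0.0025 ((0.5498183369636536, -0.23916023969650269), (0.25374239683151245, 0.11524821072816849), 8.208108901977539)
neck 158 [0.1219 0.1254 0.1264 0.1269] ((0.5397768616676331, 0.23993884027004242), 0.029618823900818825)
top 1564 0.11026557275751325 ((0.5155614018440247, 0.24572211503982544), (0.12540504336357117, 0.18110443651676178), 74.50874328613281)
```

```bash
python3 - <<'E'
from h import *
to([.557,-.2275,.19],11.2)
E
```

```text
tcp [ 0.2326 -0.6337  0.2012] shift_tool mm [ 444.5 -269.5   11.2] turn deg [  0.     0.   -81.05] F [-0.37 -0.09  0.32] M [-0.01  0.    0.01] grip 0.08555612304704523 0.0 t 1.1
```

```bash
python3 -m jog '[{"rz":-10.1},{"rz":-10.1},{"rz":-10.1},{"rz":-10.1},{"rz":-10.1},{"rz":-10.1},{"rz":-10.1},{"rz":-10.1}]'; python3 - <<'E'
from h import *
to([.557,-.2275,.19],11.2)
E
```

```text
tcp [ 0.2326 -0.6337  0.2012] shift_tool mm [ 444.5 -269.5   11.2] turn deg [  0.     0.   -81.05] F [-0.37 -0.09  0.32] M [-0.01  0.    0.01] grip 0.08555612304704523 0.0 t 1.1validation failed for argument at $[0]...
```

```bash
python3 -m jog '[{"fingers":0.0854,"x":0,"y":0,"z":0,"rx":0,"ry":0,"rz":-10.1}]'
```

```text
clock: 1.23
tcp_pos: [0.2327, -0.6336, 0.2012]
orientation: [3.031, 0.826, -0.0]
contact_force: [-0.1, 0.0, -0.4]
grip_width: 0.0853
gripper_force: 0.0
```

```bash
python3 -m jog '[{"fingers":0.0854,"x":0,"y":0,"z":0,"rx":0,"ry":0,"rz":-10.1},{"fingers":0.0854,"x":0,"y":0,"z":0,"rx":0,"ry":0,"rz":-10.1},{"fingers":0.0854,"x":0,"y":0,"z":0,"rx":0,"ry":0,"rz":-10.1},{"fingers":0.0854,"x":0,"y":0,"z":0,"rx":0,"ry":0,"rz":-10.1},{"fingers":0.0854,"x":0,"y":0,"z":0,"rx":0,"ry":0,"rz":-10.1},{"fingers":0.0854,"x":0,"y":0,"z":0,"rx":0,"ry":0,"rz":-10.1},{"fingers":0.0854,"x":0,"y":0,"z":0,"rx":0,"ry":0,"rz":-10.1}]'
python3 -m jog '[{"fingers":0.0854,"x":0.04,"y":0.048,"z":0,"rx":0,"ry":0,"rz":0},{"fingers":0.0854,"x":0.04,"y":0.048,"z":0,"rx":0,"ry":0,"rz":0},{"fingers":0.0854,"x":0.04,"y":0.048,"z":0,"rx":0,"ry":0,"rz":0},{"fingers":0.0854,"x":0.04,"y":0.048,"z":0,"rx":0,"ry":0,"rz":0},{"fingers":0.0854,"x":0.04,"y":0.048,"z":0,"rx":0,"ry":0,"rz":0},{"fingers":0.0854,"x":0.04,"y":0.048,"z":0,"rx":0,"ry":0,"rz":0},{"fingers":0.0854,"x":0.04,"y":0.048,"z":0,"rx":0,"ry":0,"rz":0},{"fingers":0.0854,"x":0,"y":0,"z":0,"rx":0,"ry":0,"rz":0}]'; python3 - <<'E'
from h import *
to([.557,-.2275,.05],11.2)
E
```

```text
clock: 2.1
tcp_pos: [0.2325, -0.6337, 0.2012]
orientation: [-1.992, -2.429, 0.0]
contact_force: [0.6, -0.5, 0.4]
grip_width: 0.0857
gripper_force: 0.0
clock: 3.1
tcp_pos: [0.5133, -0.2886, 0.2018]
orientation: [1.986, 2.433, 0.005]
contact_force: [-0.9, 0.3, -0.4]
grip_width: 0.0855
gripper_force: 0.0
tcp [ 0.5133 -0.2886  0.2018] shift_tool mm [ 50.8  54.6 152. ] turn deg [ 0.18 -0.1   0.34] F [-0.9   0.3  -0.35] M [-0.05  0.06  0.  ] grip 0.0854953898301396 0.0 t 3.1
```

```bash
python3 -m jog '[{"fingers":0.0854,"x":0.025,"y":0.027,"z":0.02,"rx":0.2,"ry":-0.1,"rz":0.3},{"fingers":0.0854,"x":0.026,"y":0.0275,"z":0.02,"rx":0,"ry":0,"rz":0},{"fingers":0.0854,"x":0,"y":0,"z":0,"rx":0,"ry":0,"rz":0},{"fingers":0.0854,"x":0,"y":0,"z":0.03,"rx":0,"ry":0,"rz":0}]'; python3 - <<'E'
from h import *
to([.557,-.2275,.05],11.2)
E
```

```text
clock: 3.6
tcp_pos: [0.5547, -0.2365, 0.1329]
orientation: [2.004, 2.414, -0.005]
contact_force: [0.2, 0.1, 0.4]
grip_width: 0.0852
gripper_force: 0.0
tcp [ 0.5547 -0.2365  0.1329] shift_tool mm [ 8.8  3.9 82.8] turn deg [ 0.01  0.29 -0.59] F [0.16 0.14 0.36] M [-0.03 -0.01  0.02] grip 0.08523464511204695 0.0 t 3.6
```

```bash
python3 -m jog '[{"fingers":0.0854,"x":0.009,"y":0.004,"z":0.02,"rx":0,"ry":0.3,"rz":-0.6},{"fingers":0.0854,"x":0,"y":0,"z":0.02,"rx":0,"ry":0,"rz":0},{"fingers":0.0854,"x":0,"y":0,"z":0,"rx":0,"ry":0,"rz":0}]'; python3 - <<'E'
from h import *
to([.557,-.2275,.05],11.2)
E
```

```text
clock: 3.98
tcp_pos: [0.5538, -0.2252, 0.0894]
orientation: [-1.988, -2.422, 0.003]
contact_force: [-0.4, 0.2, 0.6]
grip_width: 0.0855
gripper_force: 0.0
tcp [ 0.5538 -0.2252  0.0894] shift_tool mm [-3.1  2.9 39.4] turn deg [-0.36 -0.29  0.05] F [-0.36  0.15  0.63] M [-0.06  0.01  0.03] grip 0.0855447207542223 0.0 t 3.975
```

```bash
python3 -m jog '[{"fingers":0.0854,"x":-0.003,"y":0.003,"z":0.02,"rx":-0.3,"ry":-0.2,"rz":0},{"fingers":0.0854,"x":0,"y":0,"z":0.019,"rx":0,"ry":0,"rz":0},{"fingers":0.0854,"x":0,"y":0,"z":0,"rx":0,"ry":0,"rz":0},{"fingers":0.0854,"x":0,"y":0,"z":0,"rx":0,"ry":0,"rz":0}]'; python3 - <<'E'
from h import *
to([.557,-.2275,.05],11.2)
E
```

```text
clock: 4.47
tcp_pos: [0.559, -0.2275, 0.0525]
orientation: [1.992, 2.427, 0.003]
contact_force: [0.5, -0.2, 0.4]
grip_width: 0.0852
gripper_force: 0.0
tcp [ 0.559  -0.2275  0.0525] shift_tool mm [ 0.4 -2.   2.5] turn deg [0.13 0.01 0.05] F [ 0.53 -0.2   0.44] M [ 0.04 -0.01 -0.04] grip 0.0852475896982147 0.0 t 4.475
```

```bash
python3 -m jog '[{"fingers":0.0854,"x":0,"y":-0.001,"z":0.002,"rx":0,"ry":0,"rz":0},{"fingers":0.03,"x":0,"y":0,"z":0,"rx":0,"ry":0,"rz":0},{"fingers":0.0,"x":0,"y":0,"z":0,"rx":0,"ry":0,"rz":0},{"fingers":0.0,"x":0,"y":0,"z":0,"rx":0,"ry":0,"rz":0},{"fingers":0.0,"x":0,"y":0,"z":0,"rx":0,"ry":0,"rz":0},{"fingers":0.0,"x":0,"y":0,"z":0,"rx":0,"ry":0,"rz":0},{"fingers":0.0,"x":0,"y":0,"z":0,"rx":0,"ry":0,"rz":0}]' 90; python3 - <<'E'
from h import *
to([.557,-.2275,.05],11.2)
E
```

```text
clock: 5.35
tcp_pos: [0.5578, -0.2277, 0.0505]
orientation: [1.992, 2.427, 0.002]
contact_force: [-1.7, -0.1, 4.9]
grip_width: 0.0122
gripper_force: 88.2
tcp [ 0.5578 -0.2277  0.0505] shift_tool mm [ 0.3 -0.8  0.4] turn deg [0.11 0.01 0.05] F [-1.69 -0.1   4.88] M [ 0.12  0.4  -0.03] grip 0.012214253931376652 88.203588668257 t 5.35
```

```bash
python3 -m jog '[{"fingers":0.0,"x":0,"y":0,"z":-0.003,"rx":0,"ry":0,"rz":0},{"fingers":0.0,"x":0,"y":0,"z":-0.01,"rx":0,"ry":0,"rz":0},{"fingers":0.0,"x":0,"y":0,"z":-0.01,"rx":0,"ry":0,"rz":0},{"fingers":0.0,"x":0,"y":0,"z":-0.007,"rx":0,"ry":0,"rz":0},{"fingers":0.0,"x":0,"y":0,"z":0,"rx":0,"ry":0,"rz":0}]'; python3 - <<'E'
from h import *
to([.557,-.2275,.05],11.2)
p,_=r.grab_frame("side"); cv2.imwrite("pics/s1.png",cv2.resize(p[240:400,160:420,::-1],None,fx=3,fy=3))
E
```

```text
clock: 5.98
tcp_pos: [0.5582, -0.2278, 0.0809]
orientation: [1.991, 2.426, 0.003]
contact_force: [0.0, -0.6, -2.7]
grip_width: 0.012
gripper_force: 88.2
tcp [ 0.5582 -0.2278  0.0809] shift_tool mm [ 0.6 -1.2 30.9] turn deg [0.18 0.05 0.05] F [ 0.03 -0.61 -2.67] M [ 0.   -0.    0.05] grip 0.01195134535965893 88.1890201382339 t 5.975
```

View pics/s1.png

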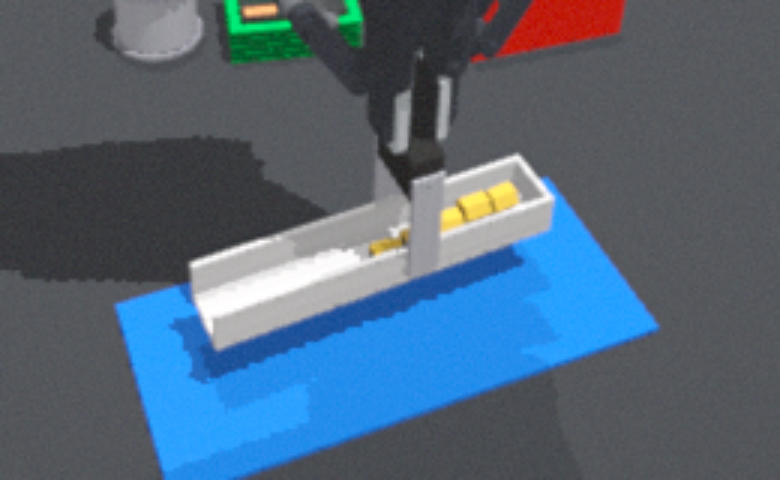

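The chute hangs level and clear of the mat, with its standoffs in the rear half (crop columns 370–520). Next I'll lift it and carry it over.

```bash
python3 -m jog '[{"fingers":0,"x":0,"y":0,"z":-0.01,"rx":0,"ry":0,"rz":0},{"fingers":0,"x":0,"y":0,"z":-0.025,"rx":0,"ry":0,"rz":0},{"fingers":0,"x":0,"y":0,"z":-0.03,"rx":0,"ry":0,"rz":0},{"fingers":0,"x":0,"y":0,"z":-0.03,"rx":0,"ry":0,"rz":0},{"fingers":0,"x":0.006,"y":0.003,"z":-0.025,"rx":0,"ry":0,"rz":0},{"fingers":0,"x":0.015,"y":0.006,"z":-0.01,"rx":0,"ry":0,"rz":0},{"fingers":0,"x":0.025,"y":0.01,"z":0,"rx":0,"ry":0,"rz":0},{"fingers":0,"x":0.035,"y":0.014,"z":0,"rx":0,"ry":0,"rz":0}]'
python3 -m jog '[{"fingers":0,"x":0.038,"y":0.015,"z":0,"rx":0,"ry":0,"rz":0},{"fingers":0,"x":0.038,"y":0.015,"z":0,"rx":0,"ry":0,"rz":0},{"fingers":0,"x":0.038,"y":0.015,"z":0,"rx":0,"ry":0,"rz":0},{"fingers":0,"x":0.038,"y":0.015,"z":0,"rx":0,"ry":0,"rz":0},{"fingers":0,"x":0.038,"y":0.015,"z":0,"rx":0,"ry":0,"rz":0},{"fingers":0,"x":0.038,"y":0.015,"z":0,"rx":0,"ry":0,"rz":0},{"fingers":0,"x":0.035,"y":0.014,"z":0,"rx":0,"ry":0,"rz":0},{"fingers":0,"x":0.025,"y":0.01,"z":0,"rx":0,"ry":0,"rz":0}]'
python3 -m jog '[{"fingers":0,"x":0.018,"y":0.008,"z":0,"rx":0,"ry":0,"rz":0},{"fingers":0,"x":0.01,"y":0.005,"z":0,"rx":0,"ry":0,"rz":0},{"fingers":0,"x":0.004,"y":0.002,"z":0,"rx":0,"ry":0,"rz":0},{"fingers":0,"x":0,"y":0,"z":0,"rx":0,"ry":0,"rz":0}]'
python3 - <<'E'
from h import *
to([.6457,.2611,.19],11.2)
E
```

```text
clock: 7.02
tcp_pos: [0.5735, -0.141, 0.2095]
orientation: [1.994, 2.427, 0.001]
contact_force: [1.2, 0.8, -3.4]
grip_width: 0.0121
gripper_force: 88.3
clock: 8.02
tcp_pos: [0.6284, 0.1664, 0.2095]
orientation: [-1.989, -2.431, -0.002]
contact_force: [-0.7, -0.6, -2.7]
grip_width: 0.012
gripper_force: 88.3
clock: 8.52
tcp_pos: [0.6382, 0.1965, 0.2102]
orientation: [1.993, 2.427, 0.001]
contact_force: [-1.0, 0.5, -2.6]
grip_width: 0.012
gripper_force: 88.3
tcp [0.6382 0.1965 0.2102] shift_tool mm [62.  19.9 20.2] turn deg [0.09 0.03 0.01] F [-0.99  0.45 -2.64] M [0.04 0.03 0.01] grip 0.011954908994009942 88.32469185814261 t 8.525
```

```bash

python3 -m jog '[{"fingers":0,"x":0.006,"y":0.002,"z":0,"rx":0,"ry":0,"rz":0},{"fingers":0,"x":0.014,"y":0.004,"z":0,"rx":0,"ry":0,"rz":0},{"fingers":0,"x":0.018,"y":0.006,"z":0,"rx":0,"ry":0,"rz":0},{"fingers":0,"x":0.016,"y":0.005,"z":0,"rx":0,"ry":0,"rz":0},{"fingers":0,"x":0.008,"y":0.003,"z":0,"rx":0,"ry":0,"rz":0},{"fingers":0,"x":0,"y":0,"z":0,"rx":0,"ry":0,"rz":0},{"fingers":0,"x":0,"y":0,"z":0,"rx":0,"ry":0,"rz":0}]'
python3 - <<'E'
from h import *
to([.6457,.2611,.19],11.2)
for c in ("top","side"):
    p,P,H=cloud(c);cv2.imwrite(f"pics/{c}2.png",cv2.resize(p[90:330,40:300,::-1] if c=="top" else p[60:220,150:370,::-1],None,fx=3 if c=="side" else 2.4,fy=3 if c=="side" else 2.4))
    for t in ("neck","spout","chute","grip"): print(c,t,[(np.round(q["xyz"],3).tolist(),round(q["score"],2)) for q in r.landmark_of(t,c)[:1]])
    x,y,z=np.moveaxis(P,-1,0)
    m=(abs(x-.63)<.12)&(abs(y-.26)<.06)&(z>.178-.02)&(z<.19)
    q=P[m]
    if len(q)>30: print(m.sum(),cv2.minAreaRect(q[:,:2].astype(np.float32)),np.percentile(q[:,2],[5,50,95]))
E
```

```text
clock: 9.4
tcp_pos: [0.6458, 0.2611, 0.2102]
orientation: [1.993, 2.427, 0.001]
contact_force: [0.1, 0.2, -2.5]
grip_width: 0.0117
gripper_force: 88.3
tcp [0.6458 0.2611 0.2102] shift_tool mm [ 0.  -0.1 20.2] turn deg [0.09 0.04 0.01] F [ 0.09  0.18 -2.46] M [-0.04  0.04 -0.01] grip 0.011683017045177758 88.32577954977751 t 9.4
top neck []
top spout []
top chute [([0.631, 0.26, 0.162], 0.88)]
top grip [([0.647, 0.26, 0.231], 0.64)]
548 ((0.6750465631484985, 0.2624056041240692), (0.09330808371305466, 0.030080672353506088), 13.428122520446777) [0.1635407  0.174475   0.18517107]
side neck [([0.537, 0.241, 0.114], 0.62)]
side spout [([0.542, 0.243, 0.162], 0.79)]
side chute [([0.633, 0.259, 0.162], 0.62)]
side grip [([0.648, 0.261, 0.232], 0.57)]
1010 ((0.6333097815513611, 0.25660523772239685), (0.1806921660900116, 0.04199489578604698), 10.591853141784668) [0.16484992 0.17754414 0.18539294]
```

View pics/top2.png

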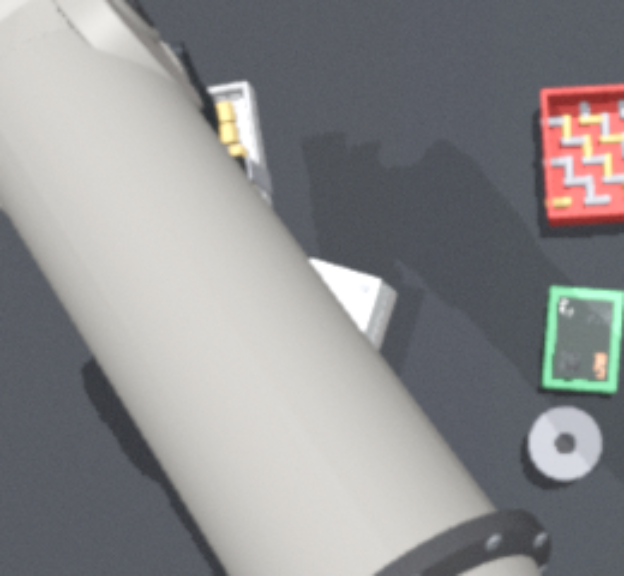

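View pics/side2.png

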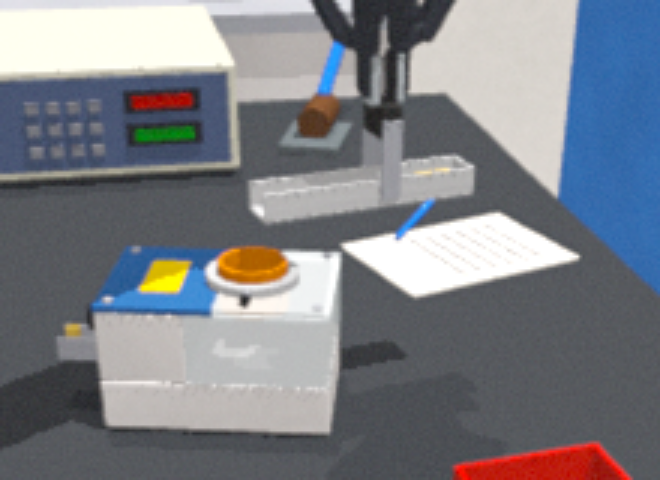

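The chute is level with its spout just above the neck: in the side crop the spout is at (260,210) and the neck at (252,262). Next I'll feel for the rim.

```bash
cat > g.py <<'E'
# prints averaged force; exit 1 if mean Fz above argv1 or below argv2
import sys
from h import *
def rd():
    o=r.get_obs(); return np.r_[o["contact_force"],o["moment"],o["tcp_pos"]]
a=[rd()]
for _ in range(int(sys.argv[3]) if len(sys.argv)>3 else 1):
    r.grab_frame("side"); a.append(rd())
a=np.mean(a,0); print("g F",a[:3].round(2),"M",a[3:6].round(3),"p",a[6:].round(4))
hi=float(sys.argv[1]); lo=float(sys.argv[2]) if len(sys.argv)>2 else -99
sys.exit(not lo<=a[2]<=hi)
E
python3 -m jog '[{"fingers":0,"x":0,"y":0,"z":0.006,"rx":0,"ry":0,"rz":0},{"fingers":0,"x":0,"y":0,"z":0.01,"rx":0,"ry":0,"rz":0},{"fingers":0,"x":0,"y":0,"z":0.006,"rx":0,"ry":0,"rz":0},{"fingers":0,"x":0,"y":0,"z":0.003,"rx":0,"ry":0,"rz":0},{"fingers":0,"x":0,"y":0,"z":0,"rx":0,"ry":0,"rz":0},{"fingers":0,"x":0,"y":0,"z":0,"rx":0,"ry":0,"rz":0}]' >/dev/null; python3 g.py 99 -99 3
D='true'
python3 -m jog '[{"fingers":0,"x":0,"y":0,"z":0.001,"rx":0,"ry":0,"rz":0},{"fingers":0,"x":0,"y":0,"z":0,"rx":0,"ry":0,"rz":0}]'>/dev/null && python3 g.py -1.6 && 
python3 -m jog '[{"fingers":0,"x":0,"y":0,"z":0.001,"rx":0,"ry":0,"rz":0},{"fingers":0,"x":0,"y":0,"z":0,"rx":0,"ry":0,"rz":0}]'>/dev/null && python3 g.py -1.6 && 
python3 -m jog '[{"fingers":0,"x":0,"y":0,"z":0.001,"rx":0,"ry":0,"rz":0},{"fingers":0,"x":0,"y":0,"z":0,"rx":0,"ry":0,"rz":0}]'>/dev/null && python3 g.py -1.6 && 
python3 -m jog '[{"fingers":0,"x":0,"y":0,"z":0.001,"rx":0,"ry":0,"rz":0},{"fingers":0,"x":0,"y":0,"z":0,"rx":0,"ry":0,"rz":0}]'>/dev/null && python3 g.py -1.6 && 
python3 -m jog '[{"fingers":0,"x":0,"y":0,"z":0.001,"rx":0,"ry":0,"rz":0},{"fingers":0,"x":0,"y":0,"z":0,"rx":0,"ry":0,"rz":0}]'>/dev/null && python3 g.py -1.6 && 
python3 -m jog '[{"fingers":0,"x":0,"y":0,"z":0.001,"rx":0,"ry":0,"rz":0},{"fingers":0,"x":0,"y":0,"z":0,"rx":0,"ry":0,"rz":0}]'>/dev/null && python3 g.py -1.6 && 
python3 -m jog '[{"fingers":0,"x":0,"y":0,"z":0.001,"rx":0,"ry":0,"rz":0},{"fingers":0,"x":0,"y":0,"z":0,"rx":0,"ry":0,"rz":0}]'>/dev/null && python3 g.py -1.6
true
```

```text
g F [-0.06 -0.28 -2.33] M [-0.013  0.011 -0.04 ] p [0.6458 0.2621 0.1857]
g F [ 0.17 -0.46 -2.74] M [-0.018 -0.009  0.01 ] p [0.6456 0.2619 0.1843]
g F [-0.33  0.02 -2.57] M [ 0.005 -0.05   0.023] p [0.6456 0.2619 0.1832]
g F [ 0.61 -0.35 -2.32] M [ 0.004  0.008 -0.02 ] p [0.6456 0.2619 0.1822]
g F [-0.59  0.26 -2.49] M [-0.043  0.004 -0.018] p [0.6456 0.2619 0.1812]
g F [-0.27  0.55 -2.18] M [-0.001  0.011  0.027] p [0.6456 0.2619 0.1803]
g F [-0.4  -0.23 -2.39] M [ 0.002 -0.007 -0.021] p [0.6456 0.2619 0.1792]
g F [ 0.11 -0.46 -2.11] M [0.011 0.027 0.008] p [0.6456 0.2619 0.1782]
```

```bash

python3 -m jog '[{"fingers":0,"x":0,"y":0,"z":0.001,"rx":0,"ry":0,"rz":0},{"fingers":0,"x":0,"y":0,"z":0,"rx":0,"ry":0,"rz":0}]'>/dev/null && python3 g.py -1.6 && 
python3 -m jog '[{"fingers":0,"x":0,"y":0,"z":0.001,"rx":0,"ry":0,"rz":0},{"fingers":0,"x":0,"y":0,"z":0,"rx":0,"ry":0,"rz":0}]'>/dev/null && python3 g.py -1.6 && 
python3 -m jog '[{"fingers":0,"x":0,"y":0,"z":0.001,"rx":0,"ry":0,"rz":0},{"fingers":0,"x":0,"y":0,"z":0,"rx":0,"ry":0,"rz":0}]'>/dev/null && python3 g.py -1.6 && 
python3 -m jog '[{"fingers":0,"x":0,"y":0,"z":0.001,"rx":0,"ry":0,"rz":0},{"fingers":0,"x":0,"y":0,"z":0,"rx":0,"ry":0,"rz":0}]'>/dev/null && python3 g.py -1.6 && 
python3 -m jog '[{"fingers":0,"x":0,"y":0,"z":0.001,"rx":0,"ry":0,"rz":0},{"fingers":0,"x":0,"y":0,"z":0,"rx":0,"ry":0,"rz":0}]'>/dev/null && python3 g.py -1.6 && 
python3 -m jog '[{"fingers":0,"x":0,"y":0,"z":0.001,"rx":0,"ry":0,"rz":0},{"fingers":0,"x":0,"y":0,"z":0,"rx":0,"ry":0,"rz":0}]'>/dev/null && python3 g.py -1.6 && 
python3 -m jog '[{"fingers":0,"x":0,"y":0,"z":0.001,"rx":0,"ry":0,"rz":0},{"fingers":0,"x":0,"y":0,"z":0,"rx":0,"ry":0,"rz":0}]'>/dev/null && python3 g.py -1.6
python3 g.py 99 -99 3
```

```text
g F [ 0.62 -0.39 -2.6 ] M [ 0.004  0.003 -0.015] p [0.6456 0.2619 0.1772]
g F [ 0.3   0.14 -2.75] M [ 0.017 -0.002 -0.007] p [0.6456 0.2619 0.1763]
g F [ 0.36  0.03 -1.8 ] M [-0.01  -0.016  0.003] p [0.6456 0.2619 0.1753]
g F [-0.05 -0.06 -2.8 ] M [-0.016  0.019  0.022] p [0.6456 0.2619 0.1743]
g F [ 0.98 -0.27 -1.21] M [ 0.039 -0.061  0.001] p [0.6458 0.262  0.1735]
g F [ 0.39  0.58 -1.12] M [ 0.014 -0.063 -0.017] p [0.6458 0.262  0.1735]
```

```bash

python3 -m jog '[{"fingers":0,"x":0,"y":0,"z":0.0005,"rx":0,"ry":0,"rz":0},{"fingers":0,"x":0,"y":0,"z":0,"rx":0,"ry":0,"rz":0},{"fingers":0,"x":0,"y":0,"z":0,"rx":0,"ry":0,"rz":0},{"fingers":0,"x":0,"y":0,"z":0,"rx":0,"ry":0,"rz":0}]'>/dev/null; python3 g.py 99 -99 4
python3 - <<'E'
from h import *
to([.6458,.262,.1735],11.2)
E
```

```text
g F [ 0.74 -0.04 -0.88] M [ 0.042 -0.106 -0.003] p [0.6457 0.262  0.1729]
tcp [0.6457 0.2619 0.1729] shift_tool mm [ 0.   0.1 -0.6] turn deg [ 0.11 -0.    0.05] F [ 0.36  0.21 -0.51] M [ 0.08 -0.06 -0.03] grip 0.012239925699354023 88.79520133137703 t 15.25
```

```bash

python3 -m jog '[{"fingers":0,"x":0,"y":-0.0022,"z":-0.0031,"rx":-2,"ry":0,"rz":0},{"fingers":0,"x":0,"y":0,"z":0,"rx":0,"ry":0,"rz":0}]'>/dev/null; python3 g.py 1.5 -1.9 &&
python3 -m jog '[{"fingers":0,"x":0,"y":-0.0022,"z":-0.0031,"rx":-2,"ry":0,"rz":0},{"fingers":0,"x":0,"y":0,"z":0,"rx":0,"ry":0,"rz":0}]'>/dev/null; python3 g.py 1.5 -1.9 &&
python3 -m jog '[{"fingers":0,"x":0,"y":-0.0022,"z":-0.0031,"rx":-2,"ry":0,"rz":0},{"fingers":0,"x":0,"y":0,"z":0,"rx":0,"ry":0,"rz":0}]'>/dev/null; python3 g.py 1.5 -1.9
```

```text
g F [ 0.55 -0.29 -1.19] M [ 0.008  0.082 -0.005] p [0.6429 0.2615 0.176 ]
g F [-0.13  0.26 -1.41] M [-0.012  0.189 -0.018] p [0.6408 0.261  0.1789]
g F [ 0.26  0.05 -1.57] M [-0.034  0.262 -0.002] p [0.6386 0.2605 0.1818]
```

```bash

python3 -m jog '[{"fingers":0,"x":0,"y":-0.0018,"z":-0.0024,"rx":-2,"ry":0,"rz":0},{"fingers":0,"x":0,"y":0,"z":0,"rx":0,"ry":0,"rz":0}]'>/dev/null; python3 g.py 1.5 -1.9 2 &&
python3 -m jog '[{"fingers":0,"x":0,"y":-0.0018,"z":-0.003,"rx":-2,"ry":0,"rz":0},{"fingers":0,"x":0,"y":0,"z":0,"rx":0,"ry":0,"rz":0}]'>/dev/null; python3 g.py 1.5 -1.9 2
python3 - <<'E'
from h import *
to([.6458,.262,.1735],11.2,10)
print([(np.round(q["xyz"],3).tolist(),round(q["score"],2)) for q in r.landmark_of("spout","side")[:1]])
E
```

```text
g F [ 0.08  0.28 -1.3 ] M [-0.072  0.328  0.005] p [0.6368 0.2601 0.184 ]
g F [-0.04 -0.37 -1.3 ] M [-0.1    0.41   0.027] p [0.6346 0.2597 0.1867]
tcp [0.6348 0.2596 0.1866] shift_tool mm [ 0.2  8.9 14.9] turn deg [0.03 0.   0.04] F [-0.73  0.15 -0.87] M [-0.13  0.43  0.06] grip 0.01260983144928609 88.49479481577873 t 16.85
[([0.537, 0.244, 0.127], 0.75)]
```

```bash

python3 -m jog '[{"fingers":0,"x":0,"y":-0.0018,"z":-0.0025,"rx":-2,"ry":0,"rz":0},{"fingers":0,"x":0,"y":0,"z":0,"rx":0,"ry":0,"rz":0}]'>/dev/null; python3 g.py 1.5 -1.9 2 &&
python3 -m jog '[{"fingers":0,"x":0,"y":-0.0018,"z":-0.003,"rx":-2,"ry":0,"rz":0},{"fingers":0,"x":0,"y":0,"z":0,"rx":0,"ry":0,"rz":0}]'>/dev/null; python3 g.py 1.5 -1.9 4
python3 - <<'E'
from h import *
to([.6458,.262,.1735],11.2,14)
p,_=r.grab_frame("side"); cv2.imwrite("pics/s3.png",cv2.resize(p[60:220,150:370,::-1],None,fx=3,fy=3))
E
```

```text
g F [-0.22 -0.11 -1.42] M [-0.109  0.448 -0.03 ] p [0.6324 0.2593 0.1889]
g F [-0.96  0.   -1.1 ] M [-0.122  0.541  0.009] p [0.6302 0.2588 0.1914]
tcp [0.6303 0.2587 0.1912] shift_tool mm [ 0.2 11.  21. ] turn deg [ 0.04 -0.01  0.03] F [-0.33  0.32 -0.77] M [-0.09  0.55  0.04] grip 0.012041950812923741 88.36284153163433 t 17.7
```

View pics/s3.png

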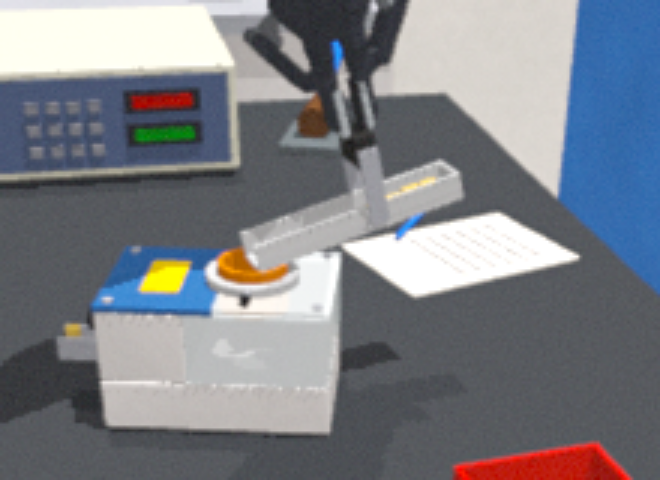

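The spout is resting in the neck at crop (255,265), and the standoffs are still in the rear. I'll keep tipping.

```bash

python3 -m jog '[{"fingers":0,"x":0,"y":-0.0026,"z":-0.0043,"rx":-3,"ry":0,"rz":0},{"fingers":0,"x":0,"y":0,"z":0,"rx":0,"ry":0,"rz":0}]'>/dev/null; python3 g.py 1.5 -1.8 2 &&
python3 -m jog '[{"fingers":0,"x":0,"y":-0.0026,"z":-0.0043,"rx":-3,"ry":0,"rz":0},{"fingers":0,"x":0,"y":0,"z":0,"rx":0,"ry":0,"rz":0}]'>/dev/null; python3 g.py 1.5 -1.8 2 &&
python3 -m jog '[{"fingers":0,"x":0,"y":-0.0026,"z":-0.0043,"rx":-3,"ry":0,"rz":0},{"fingers":0,"x":0,"y":0,"z":0,"rx":0,"ry":0,"rz":0}]'>/dev/null; python3 g.py 1.5 -1.8 2
python3 - <<'E'
from h import *
to([.6458,.262,.1735],11.2,23)
T=R.from_rotvec(st()[0]["orientation"]); print("spout kin",(st()[1]+T.apply([0,-.105,.0475])).round(4))
for t in ("spout","standoff1"): print([(np.round(q["xyz"],3).tolist(),round(q["score"],2)) for q in r.landmark_of(t,"side")[:5]])
E
```

```text
g F [-0.67  0.03 -1.53] M [-0.127  0.693 -0.011] p [0.6263 0.2581 0.195 ]
g F [-0.6  -0.64 -0.84] M [-0.188  0.828 -0.028] p [0.6228 0.2573 0.1982]
g F [-1.82 -0.71 -1.47] M [-0.24   0.944 -0.026] p [0.6191 0.2565 0.2014]
tcp [0.6193 0.2565 0.2013] shift_tool mm [ 0.2 14.1 36.2] turn deg [0.   0.   0.04] F [-2.2  -0.47 -1.06] M [-0.22  0.93 -0.02] grip 0.012265895508293793 88.39415296912193 t 18.8
spout kin [0.5427 0.2413 0.1165]
[([0.536, 0.246, 0.12], 0.93), ([0.613, 0.255, 0.222], 0.35), ([0.459, 0.019, -0.001], 0.2)]
[]
```

```bash

python3 -m jog '[{"fingers":0,"x":0,"y":-0.0028,"z":-0.0043,"rx":-3,"ry":0,"rz":0},{"fingers":0,"x":0,"y":0,"z":0,"rx":0,"ry":0,"rz":0}]'>/dev/null; python3 g.py 1.5 -1.8 2 &&
python3 -m jog '[{"fingers":0,"x":0,"y":-0.0028,"z":-0.0043,"rx":-3,"ry":0,"rz":0},{"fingers":0,"x":0,"y":0,"z":0,"rx":0,"ry":0,"rz":0}]'>/dev/null; python3 g.py 1.5 -1.8 2 &&
python3 -m jog '[{"fingers":0,"x":0,"y":-0.0028,"z":-0.0043,"rx":-3,"ry":0,"rz":0},{"fingers":0,"x":0,"y":0,"z":0,"rx":0,"ry":0,"rz":0}]'>/dev/null; python3 g.py 1.5 -1.8 4
python3 - <<'E'
from h import *
to([.6458,.262,.1735],11.2,32)
T=R.from_rotvec(st()[0]["orientation"]); print("spout kin",(st()[1]+T.apply([0,-.105,.0475])).round(4))
p,_=r.grab_frame("side"); cv2.imwrite("pics/s4.png",cv2.resize(p[60:220,150:370,::-1],None,fx=3,fy=3))
for t in ("spout","standoff1"): print([(np.round(q["xyz"],3).tolist(),round(q["score"],2)) for q in r.landmark_of(t,"side")[:5]])
E
```

```text
g F [-1.14 -0.   -0.95] M [-0.262  0.956 -0.053] p [0.6149 0.2558 0.2044]
g F [-0.72 -0.11 -0.66] M [-0.247  1.054  0.005] p [0.6106 0.2549 0.207 ]
g F [-1.18 -0.07 -0.66] M [-0.258  1.13  -0.015] p [0.6063 0.254  0.2092]
tcp [0.6065 0.254  0.2092] shift_tool mm [ 0.2 15.1 51.5] turn deg [ 0.03 -0.01  0.01] F [-1.93 -0.66 -0.56] M [-0.27  1.14  0.03] grip 0.01229105357899147 88.61870627850294 t 20.05
spout kin [0.5439 0.2415 0.1132]
[([0.54, 0.243, 0.119], 0.59)]
[([0.548, -0.24, 0.002], 0.51)]
```

View pics/s4.png

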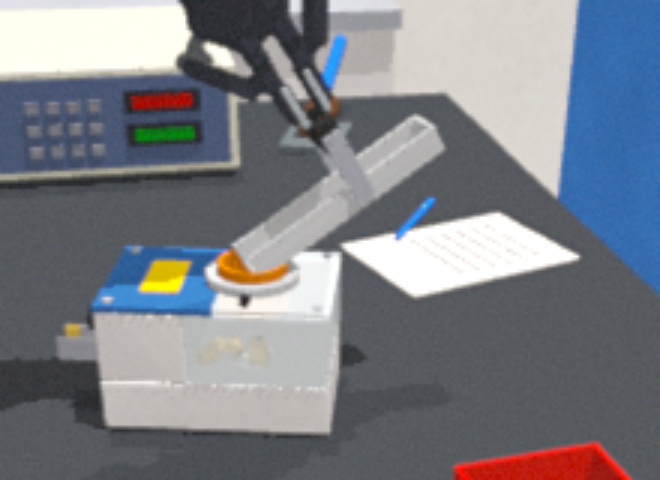

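The standoffs are visible through the chamber window at about (200–270,350), and the chute looks empty. I'll tip a little more, hold, and check.

```bash

python3 -m jog '[{"fingers":0,"x":0,"y":-0.0028,"z":-0.0043,"rx":-3,"ry":0,"rz":0},{"fingers":0,"x":0,"y":0,"z":0,"rx":0,"ry":0,"rz":0}]'>/dev/null; python3 g.py 1.5 -1.8 2 &&
python3 -m jog '[{"fingers":0,"x":0,"y":-0.0028,"z":-0.0043,"rx":-3,"ry":0,"rz":0},{"fingers":0,"x":0,"y":0,"z":0,"rx":0,"ry":0,"rz":0},{"fingers":0,"x":0,"y":0,"z":0,"rx":0,"ry":0,"rz":0},{"fingers":0,"x":0,"y":0,"z":0,"rx":0,"ry":0,"rz":0},{"fingers":0,"x":0,"y":0,"z":0,"rx":0,"ry":0,"rz":0},{"fingers":0,"x":0,"y":0,"z":0,"rx":0,"ry":0,"rz":0}]'>/dev/null; python3 g.py 1.5 -1.8 6
python3 - <<'E'
from h import *
T=R.from_rotvec(st()[0]["orientation"]); print("spout kin",(st()[1]+T.apply([0,-.105,.0475])).round(4))
p,_=r.grab_frame("side"); cv2.imwrite("pics/s5.png",cv2.resize(p[90:210,180:310,::-1],None,fx=5,fy=5,interpolation=cv2.INTER_CUBIC)[:600])
E
```

```text
g F [-1.34 -0.46 -0.98] M [-0.27   1.224 -0.045] p [0.6013 0.2532 0.2114]
g F [-1.42 -0.55 -1.12] M [-0.316  1.287 -0.019] p [0.597  0.2522 0.2134]
spout kin [0.5447 0.2419 0.1113]
```

View pics/s5.png

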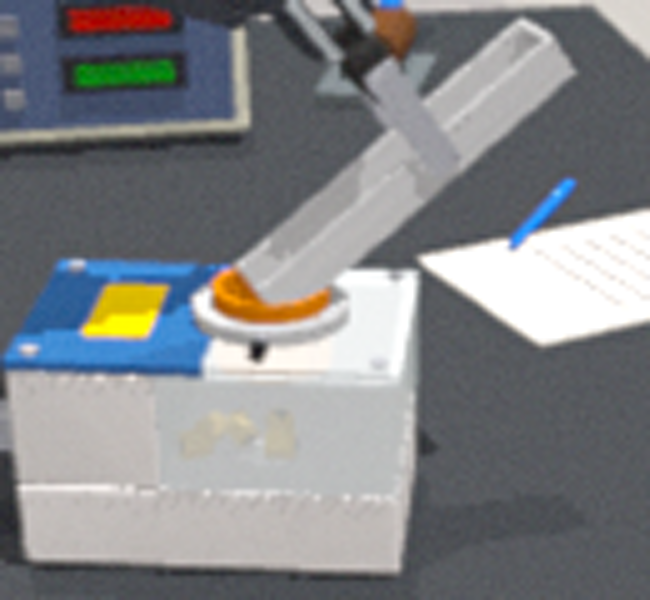

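```bash

python3 -m jog '[{"fingers":0,"x":0,"y":0.0028,"z":0.0038,"rx":3,"ry":0,"rz":0},{"fingers":0,"x":0,"y":0.0028,"z":0.004,"rx":3,"ry":0,"rz":0},{"fingers":0,"x":0,"y":0.0028,"z":0.004,"rx":3,"ry":0,"rz":0},{"fingers":0,"x":0,"y":0.0028,"z":0.004,"rx":3,"ry":0,"rz":0},{"fingers":0,"x":0,"y":0.0028,"z":0.004,"rx":3,"ry":0,"rz":0},{"fingers":0,"x":0,"y":0.0028,"z":0.004,"rx":3,"ry":0,"rz":0},{"fingers":0,"x":0,"y":0.0028,"z":0.004,"rx":3,"ry":0,"rz":0},{"fingers":0,"x":0,"y":0,"z":-0.005,"rx":0,"ry":0,"rz":0}]'
python3 -m jog '[{"fingers":0,"x":0,"y":0,"z":-0.01,"rx":0,"ry":0,"rz":0},{"fingers":0,"x":0,"y":0,"z":0,"rx":0,"ry":0,"rz":0}]'>/dev/null
python3 g.py 9 -9 8
python3 - <<'E'
from h import *
to([.6458,.262,.22],11.2,0)
T=R.from_rotvec(st()[0]["orientation"]); print("spout kin",(st()[1]+T.apply([0,-.105,.0475])).round(4))
E
```

```text
clock: 22.65
tcp_pos: [0.6265, 0.2575, 0.2033]
orientation: [1.862, 2.266, 0.341]
contact_force: [-0.5, -0.1, -1.9]
grip_width: 0.0121
gripper_force: 89.3
g F [ 0.06 -0.2  -2.06] M [-0.079  0.447  0.01 ] p [0.6222 0.2574 0.2134]
tcp [0.6224 0.2573 0.2129] shift_tool mm [ 0.1 24.9  0.3] turn deg [17.09 -0.    0.05] F [-0.31 -0.95 -1.74] M [-0.09  0.44  0.04] grip 0.012499435593180237 88.99212542921305 t 23.3
spout kin [0.5376 0.2404 0.1367]
```

```bash

python3 -m jog '[{"fingers":0,"x":0,"y":0.003,"z":-0.002,"rx":5.7,"ry":0,"rz":0},{"fingers":0,"x":0,"y":0.004,"z":-0.004,"rx":5.7,"ry":0,"rz":0},{"fingers":0,"x":0,"y":0.004,"z":-0.006,"rx":5.7,"ry":0,"rz":0},{"fingers":0,"x":0,"y":0,"z":-0.02,"rx":0,"ry":0,"rz":0},{"fingers":0,"x":-0.015,"y":0,"z":-0.02,"rx":0,"ry":0,"rz":0},{"fingers":0,"x":-0.03,"y":-0.005,"z":0,"rx":0,"ry":0,"rz":0},{"fingers":0,"x":-0.03,"y":-0.005,"z":0,"rx":0,"ry":0,"rz":0},{"fingers":0,"x":-0.03,"y":-0.01,"z":0,"rx":0,"ry":0,"rz":0}]'
python3 - <<'E'
from h import *
to([.5578,-.2277,.1],11.2,0)
for c in ("side","top"):
    p,_,H=cloud(c); 
    m=(H[...,0]>18)&(H[...,0]<32)&(H[...,1]>110)
    print(c,[s[:5].tolist() for s in cv2.connectedComponentsWithStats(m.astype(np.uint8))[2][1:] if s[4]>5])
    cv2.imwrite(f"pics/{c}6.png",p[:,:,::-1])
a=cv2.imread("pics/side6.png")[60:220,150:370]; b=cv2.imread("pics/top6.png")[90:250,60:280]
cv2.imwrite("pics/c6.png",cv2.resize(np.vstack([a,b]),None,fx=1.85,fy=1.85,interpolation=cv2.INTER_CUBIC))
E
```

```text
clock: 24.3
tcp_pos: [0.6319, 0.1501, 0.2688]
orientation: [1.991, 2.426, 0.003]
contact_force: [-0.3, 0.7, -1.7]
grip_width: 0.0122
gripper_force: 89.2
tcp [0.6319 0.1501 0.2688] shift_tool mm [-355.9 -146.8  168.9] turn deg [0.18 0.08 0.03] F [-0.29  0.72 -1.66] M [-0.01 -0.03  0.01] grip 0.012163695873560539 89.1779313236475 t 24.3
side [[197, 147, 16, 11, 129], [172, 168, 5, 4, 16], [337, 228, 10, 6, 29], [332, 234, 9, 2, 12]]
top [[512, 97, 40, 34, 481], [129, 254, 32, 24, 447]]
```

View pics/c6.png

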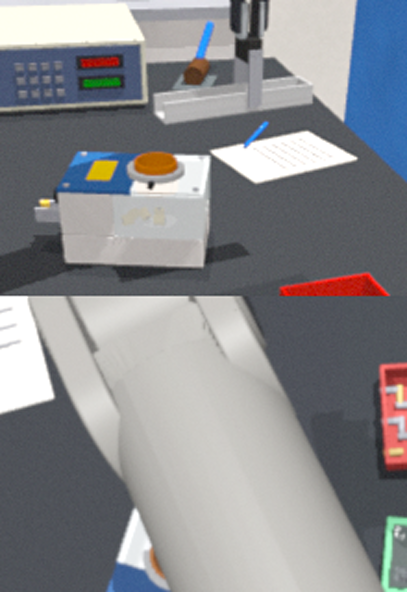

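No yellow shows in the chute any more, and the chamber window at (120–170,215) shows brass. Carrying the chute back.

```bash

python3 -m jog '[{"fingers":0,"x":-0.035,"y":-0.013,"z":0,"rx":0,"ry":0,"rz":0},{"fingers":0,"x":-0.045,"y":-0.019,"z":0,"rx":0,"ry":0,"rz":0},{"fingers":0,"x":-0.05,"y":-0.02,"z":0,"rx":0,"ry":0,"rz":0},{"fingers":0,"x":-0.05,"y":-0.02,"z":0,"rx":0,"ry":0,"rz":0},{"fingers":0,"x":-0.05,"y":-0.02,"z":0,"rx":0,"ry":0,"rz":0},{"fingers":0,"x":-0.045,"y":-0.02,"z":0,"rx":0,"ry":0,"rz":0},{"fingers":0,"x":-0.03,"y":-0.015,"z":0.02,"rx":0,"ry":0,"rz":0},{"fingers":0,"x":-0.015,"y":-0.008,"z":0.03,"rx":0,"ry":0,"rz":0}]'>/dev/null
python3 -m jog '[{"fingers":0,"x":0,"y":0,"z":0.03,"rx":0,"ry":0,"rz":0},{"fingers":0,"x":0,"y":0,"z":0,"rx":0,"ry":0,"rz":0}]'>/dev/null
python3 g.py 9 -9 1
python3 - <<'E'
from h import *
to([.5578,-.2277,.0505],11.2,0)
E
```

```text
g F [-0.08  0.62 -1.86] M [ 0.062 -0.017 -0.036] p [ 0.5608 -0.1878  0.187 ]
tcp [ 0.5616 -0.1877  0.1878] shift_tool mm [-38.4 -11.6 137.4] turn deg [0.01 0.02 0.09] F [-0.13  0.39 -2.17] M [ 0.03 -0.04 -0.04] grip 0.011945360381713437 89.17355602607131 t 25.7
```

```bash

python3 -m jog '[{"fingers":0,"x":-0.014,"y":-0.004,"z":0.02,"rx":0,"ry":0,"rz":0},{"fingers":0,"x":-0.016,"y":-0.004,"z":0.03,"rx":0,"ry":0,"rz":0},{"fingers":0,"x":-0.011,"y":-0.003,"z":0.03,"rx":0,"ry":0,"rz":0},{"fingers":0,"x":0,"y":0,"z":0.02,"rx":0,"ry":0,"rz":0},{"fingers":0,"x":0,"y":0,"z":0.015,"rx":0,"ry":0,"rz":0},{"fingers":0,"x":0,"y":0,"z":0.008,"rx":0,"ry":0,"rz":0},{"fingers":0,"x":0,"y":0,"z":0.003,"rx":0,"ry":0,"rz":0},{"fingers":0,"x":0,"y":0,"z":0,"rx":0,"ry":0,"rz":0}]'>/dev/null
python3 g.py 9 -9 2
python3 - <<'E'
from h import *
to([.5578,-.2277,.0505],11.2,0)
E
```

```text
g F [ 0.17 -0.22 -2.06] M [ 0.027 -0.027  0.011] p [ 0.5598 -0.2303  0.0616]
tcp [ 0.5599 -0.2304  0.0617] shift_tool mm [ 3.1 -1.5 11.2] turn deg [0.07 0.04 0.06] F [ 0.12 -1.19 -2.79] M [ 0.03 -0.01  0.02] grip 0.01190631959708328 89.1848336532712 t 26.8
```

```bash

python3 -m jog '[{"fingers":0,"x":0,"y":0,"z":0.004,"rx":0,"ry":0,"rz":0},{"fingers":0,"x":0,"y":0,"z":0.003,"rx":0,"ry":0,"rz":0},{"fingers":0,"x":0,"y":0,"z":0.002,"rx":0,"ry":0,"rz":0},{"fingers":0,"x":0,"y":0,"z":0,"rx":0,"ry":0,"rz":0}]'>/dev/null
python3 g.py -0.5 -9 2 &&
python3 -m jog '[{"fingers":0,"x":0,"y":0,"z":0.001,"rx":0,"ry":0,"rz":0},{"fingers":0,"x":0,"y":0,"z":0,"rx":0,"ry":0,"rz":0}]'>/dev/null && python3 g.py -0.5 -9 2 &&
python3 -m jog '[{"fingers":0,"x":0,"y":0,"z":0.001,"rx":0,"ry":0,"rz":0},{"fingers":0,"x":0,"y":0,"z":0,"rx":0,"ry":0,"rz":0}]'>/dev/null && python3 g.py -0.5 -9 2 &&
python3 -m jog '[{"fingers":0,"x":0,"y":0,"z":0.001,"rx":0,"ry":0,"rz":0},{"fingers":0,"x":0,"y":0,"z":0,"rx":0,"ry":0,"rz":0}]'>/dev/null && python3 g.py -0.5 -9 2 &&
python3 -m jog '[{"fingers":0,"x":0,"y":0,"z":0.001,"rx":0,"ry":0,"rz":0},{"fingers":0,"x":0,"y":0,"z":0,"rx":0,"ry":0,"rz":0}]'>/dev/null && python3 g.py -0.5 -9 2
```

```text
g F [ 0.24  0.15 -2.2 ] M [ 0.029 -0.001 -0.011] p [ 0.5592 -0.2303  0.0519]
g F [ 0.12 -0.17 -1.98] M [ 0.035 -0.053 -0.006] p [ 0.5593 -0.2304  0.051 ]
g F [-1.6  -0.09  4.63] M [0.124 0.451 0.018] p [ 0.5594 -0.2304  0.0505]
```

```bash

python3 -m jog '[{"fingers":0.03,"x":0,"y":0,"z":0,"rx":0,"ry":0,"rz":0},{"fingers":0.07,"x":0,"y":0,"z":0,"rx":0,"ry":0,"rz":0},{"fingers":0.07,"x":0,"y":0,"z":0,"rx":0,"ry":0,"rz":0},{"fingers":0.07,"x":0,"y":0,"z":0,"rx":0,"ry":0,"rz":0},{"fingers":0.07,"x":0,"y":0,"z":0,"rx":0,"ry":0,"rz":0}]'
python3 -m jog '[{"fingers":0.07,"x":0,"y":0,"z":-0.01,"rx":0,"ry":0,"rz":0},{"fingers":0.07,"x":0,"y":0,"z":-0.02,"rx":0,"ry":0,"rz":0},{"fingers":0.07,"x":0,"y":0,"z":-0.03,"rx":0,"ry":0,"rz":0},{"fingers":0.07,"x":0,"y":0,"z":-0.04,"rx":0,"ry":0,"rz":0},{"fingers":0.07,"x":0,"y":0,"z":-0.04,"rx":0,"ry":0,"rz":0},{"fingers":0.07,"x":-0.05,"y":-0.04,"z":0,"rx":0,"ry":0,"rz":0},{"fingers":0.07,"x":-0.05,"y":-0.04,"z":0,"rx":0,"ry":0,"rz":0},{"fingers":0.07,"x":-0.05,"y":-0.04,"z":0,"rx":0,"ry":0,"rz":0}]'
python3 -m jog '[{"fingers":0.07,"x":-0.05,"y":-0.04,"z":0,"rx":0,"ry":0,"rz":0},{"fingers":0.07,"x":-0.04,"y":-0.03,"z":0,"rx":0,"ry":0,"rz":0},{"fingers":0.07,"x":0,"y":0,"z":0,"rx":0,"ry":0,"rz":0}]'
python3 - <<'E'
from h import *
for c in ("side","top"):
    p,P,H=cloud(c); cv2.imwrite(f"pics/{c}7.png",p[:,:,::-1])
    for t in ("chute","mat","spool","boards","redbin"): print(c,t,[(np.round(q["xyz"],3).tolist(),round(q["score"],2)) for q in r.landmark_of(t,c)[:1]])
p=cv2.imread("pics/top7.png")[100:310,90:450]; q=cv2.imread("pics/side7.png")[130:210,170:290]
cv2.imwrite("pics/t7.png",np.vstack([cv2.resize(p,(720,420)),cv2.resize(cv2.resize(q,(270,180),interpolation=cv2.INTER_CUBIC),(270,180)) if 0 else cv2.copyMakeBorder(cv2.resize(q,(270,180),interpolation=cv2.INTER_CUBIC),0,0,0,450,0)]))
E
```

```text
clock: 28.72
tcp_pos: [0.5593, -0.2304, 0.0499]
orientation: [-1.993, -2.429, -0.0]
contact_force: [0.1, 0.5, 0.3]
grip_width: 0.0698
gripper_force: 0.0
clock: 29.72
tcp_pos: [0.4724, -0.3985, 0.1922]
orientation: [1.99, 2.427, 0.0]
contact_force: [1.2, -0.2, 1.2]
grip_width: 0.0701
gripper_force: 0.0
clock: 30.1
tcp_pos: [0.4185, -0.5027, 0.1913]
orientation: [2.002, 2.419, -0.004]
contact_force: [-0.4, 0.8, -0.7]
grip_width: 0.0697
gripper_force: 0.0
side chute [([0.547, -0.234, 0.006], 0.59)]
side mat []
side spool []
side boards []
side redbin [([0.706, -0.002, 0.004], 0.8)]
top chute [([0.541, -0.234, 0.003], 0.9)]
top mat [([0.545, -0.24, 0.003], 0.75)]
top spool [([0.46, 0.015, -0.001], 0.63)]
top boards [([0.542, 0.002, -0.002], 0.76)]
top redbin [([0.702, -0.007, 0.002], 0.74)]
```

View pics/t7.png

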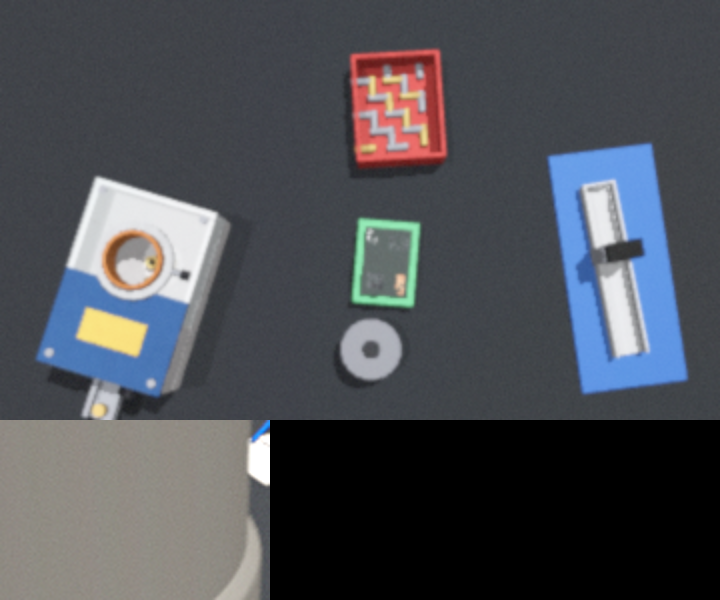

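The chute stands empty and upright on the mat at (615,270), a standoff shows inside the neck at (150,263), and the other things haven't moved.

```bash
python3 -c "
from bench import r
print(r.hand_in())"
```

```text
the job is handed in; nothing more can be done
None
```

The job is handed in: the chute looked empty after tipping and is back upright on its mat, released, with the spool, boards and bin unmoved; brass shows in the feeder chamber, but I could not count all five standoffs, and the hand-in returned no verdict.

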